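# Lay the carton down and weight its label

## Robot

A 7-joint arm with a two-finger parallel gripper is mounted at the origin on a cart in front of the work surface, level with it; the furniture and walls round the work are solid. World frame = base frame: x ahead of the robot, y to its left, z up, the work surface at z = 0. Lengths are in m, angles in rad, forces in N, time in s.
With the tool pointing down it reaches from about 0.425 to 0.825 m from the base axis. Payload 3.6 kg.
Tool frame: the origin (TCP) lies where the fingers leave the gripper's body, on its centre line; the fingertips stand 73 mm ahead of it and the grasp point (between the pads) lies 54 mm ahead of it; z points along the fingers, y is the line along which they close (so a half turn about z gives the same grasp; the last joint's range is limited). The gripper opens to 85 mm and grips with 20 to 120 N. Pads are 22 mm wide; open, the fingers measure 114 mm over their backs; the gripper's body (76 mm by 85 mm) begins 54 mm behind the grasp point. The pads swing forward as they close: fully open they stand 13 mm farther back than shut.
Start: joints at [1.236, 0.615, -0.013, 1.423, 0.008, 1.103, -0.04], TCP at [0.198, -0.619, 0.304] pointing down, gripper open.
Joint ranges: [-3.12, 3.12], [-0.3, 2.06], [-1.34, 1.32], [0.26, 2.42], [-1.36, 4.5], [0.01, 1.98], [-2.84, 2.84]. Speed limits (rad/s): [2.79, 2.79, 3.14, 3.14, 3.14, 3.14, 3.14].

## Interface

Orientations are given as a unit quaternion [x, y, z, w].
In Python, from station import arm, snapshot, camera_info, ticket gives the robot as it stands. Calls block until the motion is done:
- arm.movep(position, orientation): joint-space move of the TCP to a pose.
- arm.line_to(position, velocity=0.15, ori=None): straight line of the TCP; ori=None keeps the orientation; velocity is the mean speed in m/s.
- arm.move_j(angles): joint-space move.
- arm.move_gripper(opening, effort=None): opening from 0.0 (shut) to 1.0 (fully open); effort is the grip in N (None keeps the last); returns when the fingers have stopped.
- arm.pause(seconds).
- arm.ik(position, orientation): joint angles nearest the present ones, or None.
- snapshot(name): name is "scene" or "top"; returns the picture (480x640x3 uint8, blue, green, red); there is no depth.
- camera_info(name): a dict with "fx", "fy", "cx", "cy" (pixels), "dist_coeffs" ([k1, k2, p1, p2, k3] as OpenCV has them; the pictures are not rectified), "R" (3x3) and "t" (3): a world point X has camera coordinates R X + t. Camera axes: x right, y down, z forward; pixel columns grow to the right and rows downward; lengths in m; the calibration is good to about 2 mm. A picture is of the moment at which its call begins. camera_info takes no time and is no camera call.
A pose or a line that the arm cannot do raises arm.MotionError and nothing moves.
- ticket.finish_job(): hands the job in; it is judged then, once.
Readings, each from a call of its own:
- arm.read_time(): time.
- arm.read_joint_positions(): joint angles.
- arm.read_dq(): joint speeds.
- arm.read_effort(): joint torques, N m.
- arm.read_tool_pos(): TCP position.
- arm.read_eef_rot(): TCP orientation.
- arm.read_ft_force(): force on the tool from outside, world axes, zero at the start.
- arm.read_wrist_torque(): the same for the moment, N m.
- arm.read_opening(): opening from 0.0 (shut) to 1.0 (fully open).
- arm.read_finger_force(): force on a finger pad.
Only numpy, scipy, OpenCV 4.12 (cv2) and the standard library are available. Lean on these libraries where they do the work, as an engineer would, in place of code of your own. Each camera call takes 0.05 s, during which the arm holds its last target. There are 200 camera calls.

## Task

The label on the front of the tall carton has just been glued on. Tip the carton over onto its back on the white board (push its top; the board's edge stops its foot), then stand the larger of the two brass weights upright on the middle of the label to press it while the glue dries. The carton should lie flat and square on the board, and everything else should stay where it is.

Things in the scene. Friction and masses are not known exactly. Their poses are not given: they have to be found in the camera images.
- carton: brown cardboard carton, standing, 90 (its x) x 110 (its y) x 190 mm high, 0.25 to 0.4 kg, too big to grip. Origin: centre of its underside. Its -x face is the front with the white label, towards the robot; its +x face is the plain back, 2 to 12 mm short of the board's near edge and about parallel to it. Tipped by more than about 25 degrees it drops onto the board by itself.
- label (a point): centre of the white paper label (80 mm across, 70 mm along the carton's height) on the carton's front face: 100 mm above the underside, 45 mm in front of the carton's axis. Axes as the carton's; when the carton lies on its back, this point is at the middle of its upper side, 110 mm above the worktop.
- board: white plastic cutting board, 180 (its x) x 160 (its y) x 20 mm thick, hand slot near its far end; it does not move. Origin: centre of its underside; +x points away from the carton, the near edge is at x = -90 mm. The carton's foot is stopped by this edge; the carton then lies along the board's x, its foot end overhanging the near edge by about 20 mm.
- weight_1: the larger brass weight: a cylinder 48 mm in diameter with a knob on top, 67 mm high in all, straight body up to about 47 mm, about 0.5 kg. Origin: centre of its underside, z up along its axis. It stands free on the worktop to one side of the board; the two weights may have swapped sides.
- weight_0: the smaller brass weight, 38 mm in diameter, 57 mm high; not wanted, stays where it stands. Origin: centre of its underside.
- label_roll: white roll of labels, 85 mm in diameter, 40 mm high, lying flat; stays where it is. Origin: centre of its underside.
- tape_roll: brown roll of tape, 96 mm in diameter, 48 mm high, lying flat; stays where it is. Origin: centre of its underside.
Things that resemble listed ones, but are neither listed nor needed, are in the scene too. Leave any green look-alike of the weight_1 alone.

How it is judged:
By the outcome, as a careful person would: the job done as asked, in the order asked, and still so for the second after the job is handed in, with the robot touching nothing.
It also fails if it takes over 64 s, if anything falls off the work surface, if the arm or the gripper's body presses on something with over 40 N, if the wrist force passes 120 N, or if a joint passes its speed limit or range.

## Working session

There is one attempt and no reset: what is moved stays moved. The work goes in short steps, each a Python script; the robot and the scene stay as the last script left them, time stands still between calls to the robot, and variables do not carry over. Pictures are saved under pics/ and viewed, at most 10 in all, crops included, and the job is handed in when it is done.

```bash
mkdir -p pics
python3 - <<'E'
from station import arm, snapshot, camera_info
import cv2, numpy as np
for n in("scene","top"):
    im=snapshot(n); cv2.imwrite(f"pics/{n}0.png",im)
    c=camera_info(n); R=np.array(c["R"]);t=np.array(c["t"])
    print(n,c["fx"],c["fy"],c["cx"],c["cy"],c["dist_coeffs"],"pos",-R.T@t,"axis",R[2])
print(arm.read_time())
E
```

```text
scene 499.14192056141076 499.14192056141076 319.12857116165566 236.20868469558766 [-0.09061521  0.          0.          0.          0.        ] pos [-0.15356554  0.82141974  0.61887809] axis [ 0.55971224 -0.67969916 -0.47405829]
top 481.2425112062688 481.2425112062688 323.9615220196938 246.09185778863204 [-0.04686151  0.          0.          0.          0.        ] pos [ 0.27503709 -0.04840403  1.29666994] axis [ 0.18792925  0.05459677 -0.98066395]
0.1
```

View pics/scene0.png

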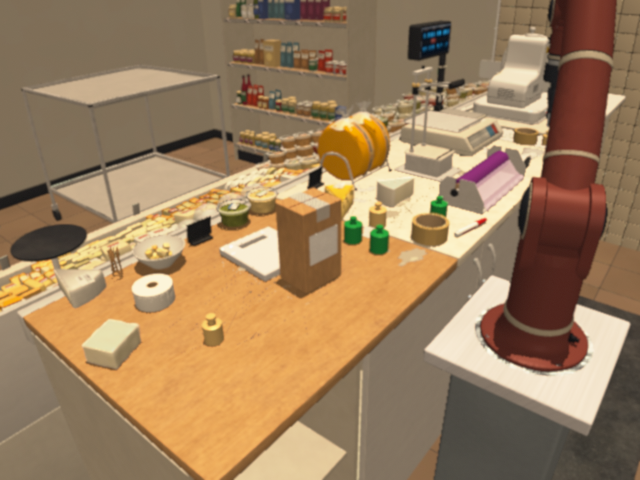

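View pics/top0.png

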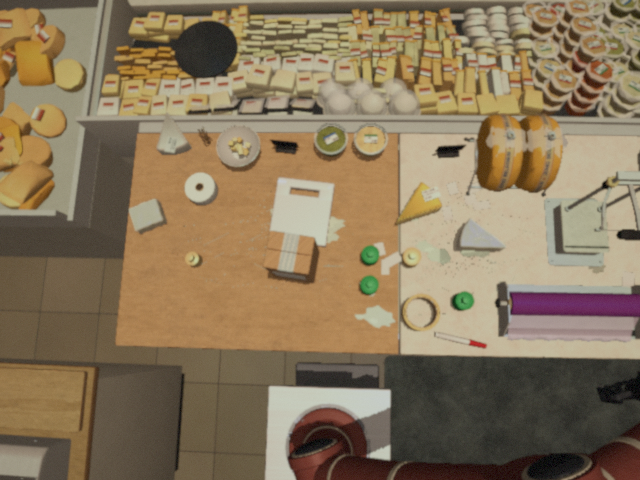

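The top view shows the carton at (290,255), the board at (302,210), the label roll at (200,188) and the tape roll at (420,312). Candidates for weight_1 are brass (193,259), brass (411,257), and green (370,255), (369,285), (463,300), which are the look-alikes to leave alone. Next I'll measure these and compare the two brass ones close up.

```bash
cat > h.py <<'E'
from station import arm, snapshot, camera_info, ticket
import cv2, numpy as np
from scipy.spatial.transform import Rotation as Ro
def ray(n,px,z):
    c=camera_info(n);K=np.array([[c["fx"],0,c["cx"]],[0,c["fy"],c["cy"]],[0,0,1]])
    p=cv2.undistortPoints(np.array(px,float).reshape(-1,1,2),K,np.array(c["dist_coeffs"]))[:,0]
    R=np.array(c["R"]);t=np.array(c["t"]);C=-R.T@t
    d=np.c_[p,np.ones(len(p))]@R
    return C+d*((z-C[2])/d[:,2])[:,None]
def proj(n,X):
    c=camera_info(n);K=np.array([[c["fx"],0,c["cx"]],[0,c["fy"],c["cy"]],[0,0,1]])
    return cv2.projectPoints(np.array(X,float).reshape(-1,3),cv2.Rodrigues(np.array(c["R"]))[0],np.array(c["t"]),K,np.array(c["dist_coeffs"]))[0][:,0]
def down(yaw): # tool z down, tool y (closing line) at angle yaw from world x
    y=np.array([np.cos(yaw),np.sin(yaw),0]);z=np.array([0,0,-1.]);return Ro.from_matrix(np.c_[np.cross(y,z),y,z]).as_quat()
E
python3 - <<'E'
from h import *
T=cv2.imread("pics/top0.png");S=cv2.imread("pics/scene0.png")
def cr(im,x,y,w,k): return cv2.resize(im[y:y+w,x:x+w],(k,k),interpolation=cv2.INTER_CUBIC)
a=np.hstack([cr(T,173,239,40,260),cr(T,391,237,40,260),cr(T,255,165,100,260)])
b=np.hstack([cr(S,187,305,50,260),cr(S,353,190,50,260),cr(S,220,180,130,260)])
cv2.imwrite("pics/crop1.png",np.vstack([a,b]))
# board: white mask in region
h=cv2.cvtColor(T,cv2.COLOR_BGR2HSV)
m=((h[...,1]<45)&(h[...,2]>150)).astype(np.uint8);r=np.zeros_like(m);r[172:238,262:340]=m[172:238,262:340]
cs,_=cv2.findContours(r,cv2.RETR_EXTERNAL,cv2.CHAIN_APPROX_NONE);c=max(cs,key=cv2.contourArea)
ap=cv2.approxPolyDP(c,3,True)[:,0];print("board",ap.tolist(),ray("top",ap,.02).round(4).tolist())
for nm,im,pts in(("top",T,[(193,259),(411,257)]),("scene",S,[(212,330),(377,214)])):
  for p in pts:
    x,y=p;q=im[y-14:y+15,x-14:x+15];hh=cv2.cvtColor(q,cv2.COLOR_BGR2HSV)
    print(nm,p,hh[14,14].tolist(),hh[0,0].tolist())
# carton top face
print("carton hsv",h[255,270].tolist(),h[265,290].tolist(),h[238,280].tolist(),h[280,240].tolist())
E
```

```text
board [[279, 178], [270, 229], [283, 231], [285, 237], [329, 235], [333, 185]] [[0.7115, 0.1539, 0.02], [0.5648, 0.1721, 0.02], [0.5598, 0.136, 0.02], [0.5431, 0.1297, 0.02], [0.5506, 0.0098, 0.02], [0.6926, 0.0022, 0.02]]
top (193, 259) [25, 97, 144] [16, 128, 169]
top (411, 257) [32, 55, 186] [16, 114, 172]
scene (212, 330) [22, 128, 208] [16, 155, 227]
scene (377, 214) [19, 141, 170] [21, 55, 245]
carton hsv [15, 130, 182] [27, 33, 178] [16, 128, 180] [15, 124, 177]
```

View pics/crop1.png

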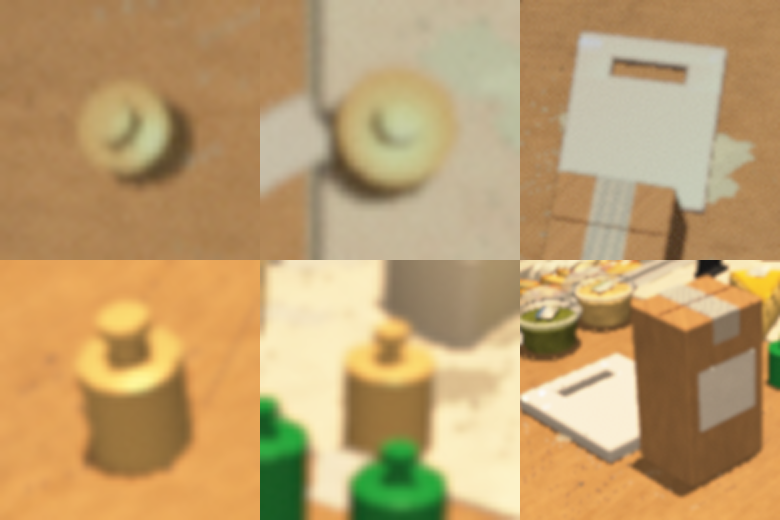

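The crop shows that the right brass weight (about 411.8,256.7) has a body about 18 px across, against about 14 px for the left one (193,259). So weight_1 is the right one. The board's corners are readable, and so are the carton's bottom corners in the scene view, at about (300,296), (280,280) and (341,270).

Run:
```python
from h import *
b=ray("top",[(278.5,177.7),(333.8,183.5),(326.2,245.8)],.02);print("board FL FR NR",b.round(4).tolist())
u=b[1]-b[2];print("len",np.linalg.norm(u),np.linalg.norm(b[0]-b[1]),"yaw",np.arctan2(u[1],u[0]), np.arctan2(-(b[1]-b[0])[0]*-1,-(b[1]-b[0])[1]))
c=ray("scene",[(300,296),(280,280),(341,270)],0);print("carton base FL BL FR",c.round(4).tolist(),np.linalg.norm(c[1]-c[0]),np.linalg.norm(c[2]-c[0]))
# carton top-back corners
print("carton topBL,BR",ray("top",[(269.6,231.2),(255+166/2.6,165+185/2.6)],.19).round(4).tolist())
print("w1",ray("top",[(411.8,256.7)],.047), "w1 scene knob",ray("scene",[(353+131/5.2,190+63/5.2)],.066))
print("greens",ray("top",[(370,255),(369,285)],.05).round(3).tolist(),"tape",ray("top",[(420,312)],.04).round(3),"roll",ray("top",[(200,188)],.04).round(3))
T=cv2.imread("pics/top0.png");S=cv2.imread("pics/scene0.png")
k=lambda im,x,y,w,hh,s:cv2.resize(im[y:y+hh,x:x+w],None,fx=s,fy=s,interpolation=cv2.INTER_CUBIC)
cv2.imwrite("pics/crop2.png",np.hstack([k(T,255,222,75,75,5.2),k(S,268,180,80,120,390/120)]))
for x in(.36,.38,.40,.42,.45,.55):
  for z in(.235,.3): print(x,z,[arm.ik([x,.10,z],down(a)) is not None for a in(1.47,-1.67)],end=" ")
```

```text
board FL FR NR [[0.7124, 0.1553, 0.02], [0.6969, 0.0001, 0.02], [0.5206, 0.0166, 0.02]]
len 0.17710374652436334 0.15599259273216307 yaw -0.0934212526108697 -0.0993479095248232
carton base FL BL FR [[0.4401, 0.1692, 0.0], [0.5168, 0.1495, 0.0], [0.4326, 0.0322, 0.0]] 0.07923202640861052 0.13718207270323357
carton topBL,BR [[0.5209, 0.1434, 0.19], [0.5107, 0.0259, 0.19]]
w1 [[ 0.49022267 -0.20968573  0.047     ]] w1 scene knob [[ 0.49374004 -0.21537455  0.066     ]]
greens [[0.492, -0.1, 0.05], [0.413, -0.099, 0.05]] tape [[ 0.347 -0.231  0.04 ]] roll [[0.674 0.37  0.04 ]]
0.36 0.235 [True, True] 0.36 0.3 [True, True] 0.38 0.235 [True, True] 0.38 0.3 [True, True] 0.4 0.235 [True, True] 0.4 0.3 [True, True] 0.42 0.235 [True, True] 0.42 0.3 [True, True] 0.45 0.235 [True, True] 0.45 0.3 [True, True] 0.55 0.235 [True, True] 0.55 0.3 [True, True]
```

View pics/crop2.png

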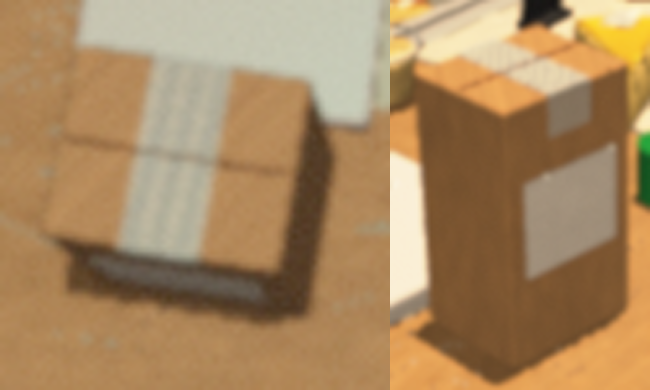

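Top crop carton corners are about BL (270,230.7), BR (314.6,237.4), FR (307.9,274.3) and FL (264,268.2). I'll push high on the front, above the label, with both fingers spread for squareness.

Run:
```python
from h import *
c=ray("top",[(270,230.65),(314.6,237.4),(307.9,274.3),(264,268.2)],.19)[:,:2]
e=np.diff(np.vstack([c,c[:1]]),axis=0);print(c.round(4).tolist(),np.linalg.norm(e,axis=1).round(4))
yaws=[np.arctan2(*(c[0]-c[3])[::-1]),np.arctan2(*(c[1]-c[2])[::-1]),np.arctan2(e[0][0],-e[0][1]),np.arctan2(-e[2][0],e[2][1])]
yaw=np.mean(yaws);ctr=c.mean(0);print("carton",ctr,yaws,yaw)
by=-.096;d=np.array([np.cos(yaw),np.sin(yaw)])
front=ctr-.045*d
P=lambda a,z:[*(front+(a-.011)*d),z]
for a in(np.pi/2,-np.pi/2):
    j=arm.ik(P(-.04,.34),down(yaw+a));print(np.round(j,2))
    if j is not None and abs(j[6])<2: A=a
q=down(yaw+A)
arm.movep(P(-.045,.34),q);arm.move_gripper(.6)
print(arm.read_time(),arm.read_tool_pos(),arm.read_opening())
arm.line_to(P(-.045,.235),.15)
f0=np.array(arm.read_ft_force())
arm.line_to(P(-.005,.235),.1)
for a in(.01,.03,.05,.07):
    arm.line_to(P(a,.235),.06); print(a,arm.read_tool_pos(),np.round(np.array(arm.read_ft_force())-f0,1))
print(arm.read_time());cv2.imwrite("pics/s1.png",snapshot("scene"))
np.save("st.npy",np.r_[front,yaw,q])
```

```text
[[0.5222, 0.1425], [0.5076, 0.0358], [0.4198, 0.0488], [0.432, 0.1523]] [0.1077 0.0888 0.1043 0.0908]
carton [0.47039278 0.0948654 ] [np.float64(-0.10836057951553556), np.float64(-0.14607060238020061), np.float64(-0.1365899887760785), np.float64(-0.1176980129260996)] -0.12717979589947856
[ 0.56  0.33 -1.16  2.03  0.36  1.01  0.66]
[ 0.17  0.21 -0.61  2.04  0.15  0.94 -2.21]
3.175 [0.37021874 0.10760586 0.33997867] 0.6032103297215986
0.01 [0.42476416 0.10067869 0.23484357] [-0.6 -0.2 -0.5]
0.03 [0.4448891  0.09814598 0.23487298] [-0.1 -0.7 -0.1]
0.05 [0.4646807  0.09557436 0.23486205] [-0.6 -0.6 -0.2]
0.07 [0.4845389  0.09303866 0.23487624] [ 0.  -0.6  0.1]
6.425
```

View pics/s1.png

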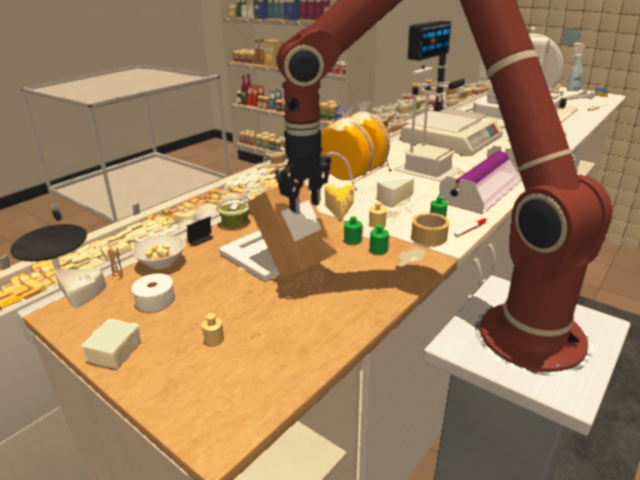

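The carton at (290,235) is tilted about 30° and pivoting on the board's edge. I'll continue the push.

Run:
```python
from h import *
s=np.load("st.npy");front,yaw=s[:2],s[2];d=np.array([np.cos(yaw),np.sin(yaw)])
P=lambda a,z:[*(front+(a-.011)*d),z]
for a in(.09,.105):
    arm.line_to(P(a,.235),.06); print(a,np.round(arm.read_ft_force(),1))
arm.pause(.8)
arm.line_to(P(.105,.32),.2);arm.movep([.45,-.15,.32],s[3:]);arm.move_gripper(1.0)
print(arm.read_time())
T=snapshot("top");S=snapshot("scene");cv2.imwrite("pics/t2.png",T);cv2.imwrite("pics/s2.png",S)
k=lambda im,x,y,w,hh,s:cv2.resize(im[y:y+hh,x:x+w],None,fx=s,fy=s,interpolation=cv2.INTER_CUBIC)
cv2.imwrite("pics/crop3.png",np.hstack([k(T,250,165,100,120,4),k(S,210,180,100,120,4)]))
```

```text
0.09 [-1.   0.2 -0.6]
0.105 [-0.8  1.  -0. ]
10.15
```

View pics/crop3.png

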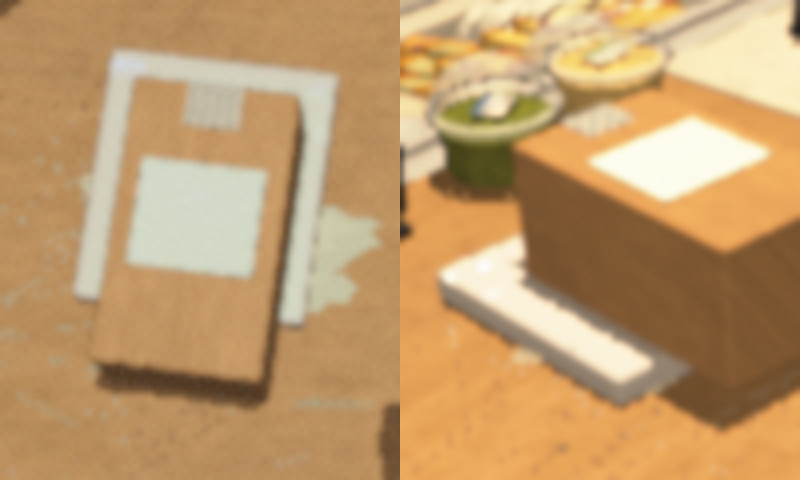

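The carton lies on its back on the board. Label corners in the crop are (143,157), (267,170), (252,277) and (127,264). I'll check squareness and measure the label, then look at the weight from close by.

Run:
```python
from h import *
def quad(p,z):
    c=ray("top",np.array(p)/4+[250,165]-.4*0,z)[:,:2]
    ex=c[0]+c[1]-c[2]-c[3];ey=c[0]+c[3]-c[1]-c[2]
    print(c.mean(0).round(4),"yaw x %.3f y %.3f"%(np.arctan2(ex[1],ex[0]),np.arctan2(-ey[0],ey[1])),np.linalg.norm(ex)/2,np.linalg.norm(ey)/2);return c
T=cv2.imread("pics/t2.png")
print("carton");quad([(133,78),(300,95),(268,382),(95,360)],.11)
print("label");quad([(143,157),(267,170),(252,277),(127,264)],.11)
print("board");quad([(112,50),(338,73),(302,325),(75,297)],.02)
# label mask centroid
h=cv2.cvtColor(T,cv2.COLOR_BGR2HSV);m=np.zeros(h.shape[:2],np.uint8);w=(h[...,1]<60)&(h[...,2]>150);m[200:238,278:320]=w[200:238,278:320]
n,l,st,ce=cv2.connectedComponentsWithStats(m);i=1+np.argmax(st[1:,4]);cs,_=cv2.findContours((l==i).astype(np.uint8),0,1);r=cv2.minAreaRect(cs[0])
print(st[i],ce[i],r,ray("top",[ce[i]],.11))
k=cv2.resize(T[237:277,391:431],None,fx=10,fy=10,interpolation=cv2.INTER_CUBIC)
S=cv2.imread("pics/s2.png");cv2.imwrite("pics/crop4.png",np.hstack([k,cv2.resize(S[190:240,350:400],(400,400),interpolation=cv2.INTER_CUBIC)]))
for a in(0,np.pi/2,np.pi):
  for z in(.078,.2):
    j=arm.ik([.49,-.211,z],down(a-.4));print(a,z,None if j is None else np.round(j,2))
```

```text
carton
[0.5647 0.0812] yaw x -0.083 y -0.102 0.18722396189290433 0.10972562547084122
label
[0.5712 0.0825] yaw x -0.104 y -0.092 0.07071778197910909 0.08034439830973107
board
[0.6165 0.0869] yaw x -0.106 y -0.102 0.17860320702230792 0.15792052183240135
[282 204  35  30 862] [298.60788863 218.82598608] ((298.64617919921875, 218.83079528808594), (32.00096130371094, 27.287639617919922), 7.125016689300537) [[0.57211121 0.08429533 0.11      ]]
0 0.078 [ 0.56  0.79 -0.3   1.95  0.47  0.47 -0.48]
0 0.2 [ 0.64  0.6  -0.42  1.87  0.35  0.74 -0.37]
1.5707963267948966 0.078 [ 0.77  0.86 -0.64  1.94  0.87  0.64  0.73]
1.5707963267948966 0.2 [ 0.88  0.7  -0.82  1.87  0.66  0.87  0.9 ]
3.141592653589793 0.078 [ 0.96  1.02 -1.02  1.94  1.15  0.92  2.07]
3.141592653589793 0.2 [ 1.05  0.89 -1.22  1.86  0.94  1.12  2.2 ]
```

View pics/crop4.png

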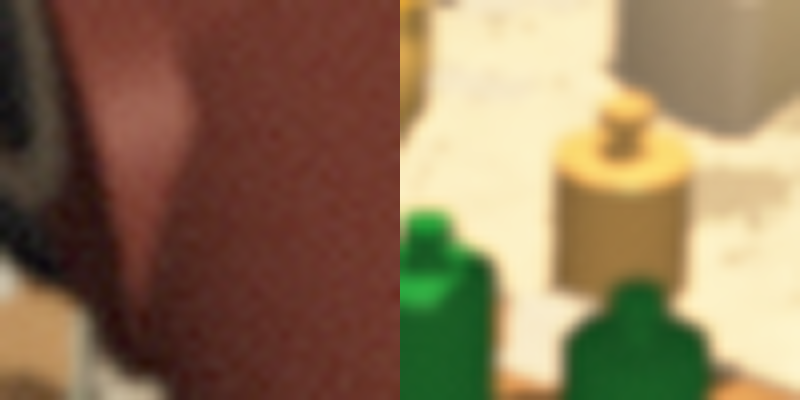

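The carton is flat and square, with yaw within about 1° of the board. Its foot slid back as it dropped, so it overhangs by about 55 mm instead of about 20 mm. I'll slide it forward along the board by pushing its foot end with both fingertips.

Run:
```python
from h import *
yaw=-.104;d=np.array([np.cos(yaw),np.sin(yaw)]);L=np.array([.5718,.0833]);bc=np.array([.6165,.0869])
foot=L-.1*d; adv=-.010-(L-bc)@d;print("advance",adv,"foot",foot)
A=-np.pi/2; q=down(yaw+A)
P=lambda a,z:[*(foot+(a-.011)*d),z]
for a,z in((-.03,.3),(-.03,.13),(adv,.13)): print(np.round(arm.ik(P(a,z),q),2))
arm.movep(P(-.03,.3),q);arm.move_gripper(.6)
arm.line_to(P(-.03,.13),.2)
arm.line_to(P(-.006,.13),.08)
f0=np.array(arm.read_ft_force())
for a in(adv/2,adv-.003): arm.line_to(P(a,.13),.04);print(np.round(np.array(arm.read_ft_force())-f0,1))
arm.line_to(P(-.03,.13),.15);arm.line_to(P(-.03,.3),.25);arm.movep([.42,-.08,.32],q);arm.move_gripper(1.0)
arm.movep([.3,.45,.32],q)
print(arm.read_time())
T=snapshot("top");S=snapshot("scene");cv2.imwrite("pics/t3.png",T);cv2.imwrite("pics/s3.png",S)
k=lambda im,x,y,w,hh,s:cv2.resize(im[y:y+hh,x:x+w],None,fx=s,fy=s,interpolation=cv2.INTER_CUBIC)
cv2.imwrite("pics/crop5.png",np.hstack([k(T,250,165,100,120,4),k(T,391,237,40,48,10)]))
```

```text
advance 0.03408475476111493 foot [0.47234031 0.09368126]
[-0.04  0.32 -0.31  1.99  0.12  0.85 -2.09]
[-0.23  0.6  -0.06  2.18  0.09  0.37 -2.04]
[-0.19  0.65 -0.06  2.02  0.07  0.48 -1.97]
[ 1.1 -0.3  0.2]
[0.6 0.4 1. ]
20.6417
```

View pics/crop5.png

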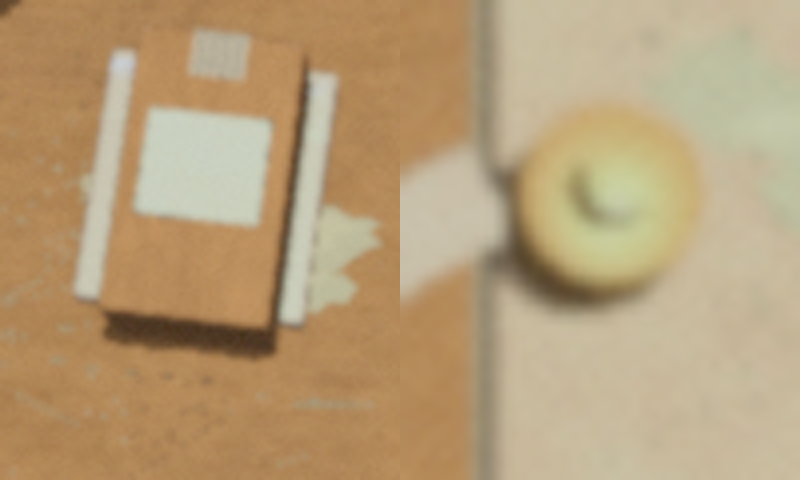

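The carton now overhangs as intended. Label corners in the crop are (149,108), (272,121), (259,227) and (134,213). The weight's body is centred at pixel (411.7,257). Next I grasp it.

Run:
```python
from h import *
def quad(p,z):
    c=ray("top",np.array(p)/4+[250,165],z)[:,:2]
    ex=c[0]+c[1]-c[2]-c[3];ey=c[0]+c[3]-c[1]-c[2]
    print(c.mean(0).round(4),"yaw x %.3f y %.3f"%(np.arctan2(ex[1],ex[0]),np.arctan2(-ey[0],ey[1])),np.linalg.norm(ex)/2,np.linalg.norm(ey)/2);return c.mean(0)
L=quad([(149,108),(272,121),(259,227),(134,213)],.11);quad([(135,25),(307,45),(272,328),(103,307)],.11)
w=ray("top",[(411.7,257)],.047)[0,:2]+[.0005,-.001];print("w1",w)
q=down(-.1)
def go(p): arm.movep(p,q)
for p in([*w,.25],[*w,.079],[*L,.3],[*L,.19]): print(np.round(arm.ik(p,q),2))
go([.45,-.1,.3]);go([*w,.22]);arm.line_to([*w,.079],.15)
arm.move_gripper(0.0,40);print(arm.read_opening(),arm.read_finger_force(),arm.read_time())
arm.line_to([*w,.26],.2);print(arm.read_opening(),np.round(arm.read_ft_force(),1))
cv2.imwrite("pics/s4.png",cv2.resize(snapshot("scene")[90:270,280:460],(540,540)))
np.save("L.npy",L)
```

```text
[0.6041 0.0797] yaw x -0.092 y -0.099 0.0703505344812562 0.08047454043984778
[0.5993 0.0791] yaw x -0.078 y -0.110 0.18785750718830244 0.11078429248964232
w1 [ 0.48992183 -0.21041984]
[ 0.56  0.51 -0.29  1.83  0.19  0.83  0.07]
[ 0.64  0.8  -0.43  1.95  0.64  0.53 -0.34]
[ 0.13  0.59 -0.49  1.54  0.3   1.08 -0.54]
[ 0.13  0.73 -0.5   1.66  0.43  0.87 -0.65]
0.5463655267772144 41.021214490465354 25.225
0.5451507818588879 [-0.3  0.3 -5. ]
```

View pics/s4.png

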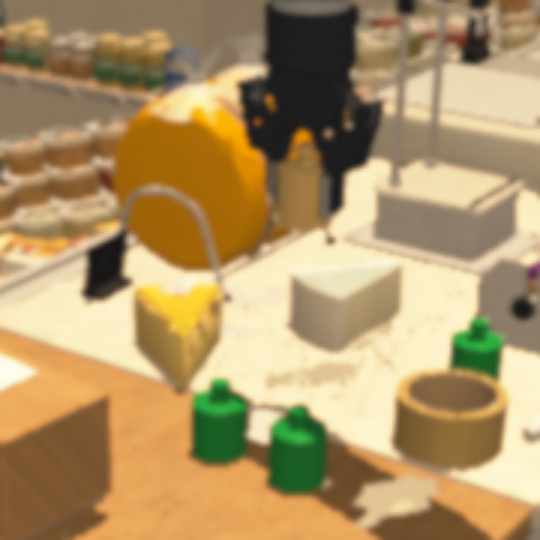

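The weight hangs upright between the fingers at crop (300,195), and the wrist reads 5 N (0.5 kg). Now I place it on the label.

Run:
```python
from h import *
L=np.load("L.npy");q=down(-.1)
arm.movep([*L,.28],q);arm.line_to([*L,.2],.12);arm.line_to([*L,.1905],.03)
f=arm.read_ft_force();print(np.round(f,1))
if f[2]<-3: arm.line_to([*L,.189],.02);print(np.round(arm.read_ft_force(),1))
arm.pause(.3);arm.move_gripper(.8);arm.pause(.2)
arm.line_to([*L,.3],.12);arm.movep([.42,-.08,.32],q);arm.movep([.3,.45,.32],q)
print(arm.read_time())
T=snapshot("top");S=snapshot("scene")
cv2.imwrite("pics/t5.png",T)
k=lambda im,x,y,w,hh,s:cv2.resize(im[y:y+hh,x:x+w],None,fx=s,fy=s,interpolation=cv2.INTER_CUBIC)
cv2.imwrite("pics/crop6.png",np.hstack([k(T,250,160,100,120,4),k(S,220,150,100,120,4)]))
```

```text
[-0.4 -0.9 -5.9]
[-3.5 -1.   4.8]
33.9
```

View pics/crop6.png

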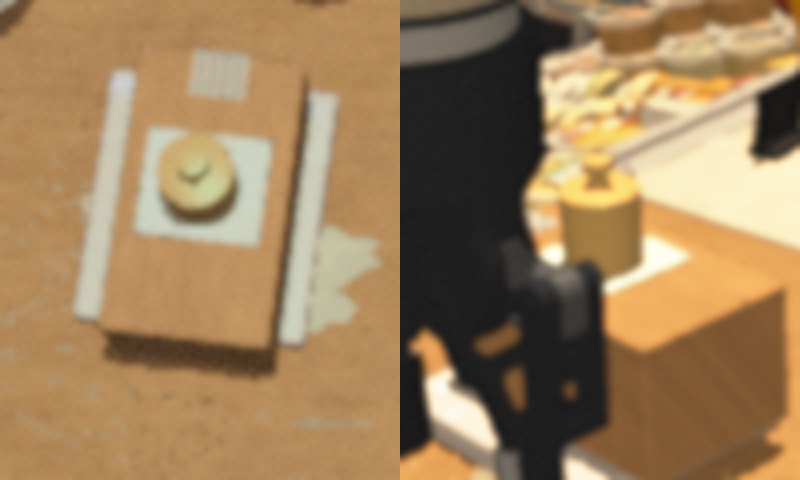

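Run:
```python
from h import *
L=np.load("L.npy");print(L,ray("top",[(250+197/4,160+173.5/4)],.157))
c=ray("top",np.array([(149,127),(272,140),(259,247),(134,233)])/4+[250,160],.11);print(c.mean(0))
T=cv2.imread("pics/t5.png");T0=cv2.imread("pics/top0.png")
d=cv2.absdiff(T,T0).max(2)
for n,p in dict(w0=(193,259),roll=(200,188),tape=(420,312),g1=(370,255),g2=(369,285)).items(): print(n,d[p[1]-15:p[1]+16,p[0]-15:p[0]+16].mean())
```

```text
[0.60408996 0.07973419] [[0.59957579 0.07891355 0.157     ]]
[0.60442523 0.07974622 0.11      ]
w0 6.043704474505724
roll 6.109261186264308
tape 5.9614984391259105
g1 5.9667013527575445
g2 5.969823100936525
```

The weight is within about 5 mm of the label's centre, and the other objects I compared haven't moved. I'll hand in the job.

```bash
python3 -c "
from h import *
print(ticket.finish_job())"
```

```text
the job is handed in; nothing more can be done
None
```

The job is handed in at about 34 s of robot time: the carton lies flat and square on its back on the board, the larger brass weight stands within about 5 mm of the label's centre, and the rolls, smaller weight and two nearest green weights have not moved. The carton's foot slid back when it dropped, so I pushed it forward along the board to restore the roughly 20 mm overhang.

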